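Unbolt the craft club's cutting-tool chest

TASK

Unbolt the lid of the wooden tool chest without gripping anything: with one fingertip hold the sprung release bar of its safety bolt right down, and keep it down while the other fingertip pushes the bolt's upright tab back, away from the keeper, as far as it goes. Then take both fingers away so that the bar springs up and locks the bolt back. Leave the spool, the jar and the glue gun where they are.

Things in the scene. Friction and masses are not known exactly. Their poses are not given: they have to be found in the camera images.
- chest: closed plywood tool chest standing on the table, fixed, 260 (its x) x 420 (its y) x 120 mm high; origin at the centre of its underside, z up. The top is flat: a lid, and left of a seam at y = +100 mm a fixed board
- bolt_plate: fixed steel base of the safety bolt on the chest's top. Origin on the top's surface, 120 mm above the table, on the bolt's centre line, level with the catch's tooth; z up. +y runs along the bolt to the keeper; the bolt draws back towards -y. The bolt is a flat bar 26 mm wide, its top 19 mm above the chest, sliding through two staples (10 mm long at y = +-54 mm, 23 mm high)
- keeper (a point): middle of the keeper, a steel loop on the fixed board that takes the bolt's end: 44 x 24 mm, 23 mm high; at x = 0, y = +86 mm of bolt_plate, on the chest's surface
- bar_top (a point): centre of the upper face of the release bar: dark steel, 92 mm long (along bolt_plate's y), 24 wide, 5 thick, at x = -48, y = 0 of bolt_plate on a grey spring housing 22 mm high. The face is 40 mm above the chest when up, 30 mm at its stop. Pressed anywhere along, it goes straight down; it does not travel with the bolt, and a fingertip can slide along it
- tab_top (a point): centre of the upper edge of the bolt's upright steel tab: 8 mm thick (along y), 32 wide (along x), from 19 to 60 mm above the chest; bolt shut: at x = +2, y = +2 mm of bolt_plate, so 50 mm across from the bar's centre line. Push its broad face on the keeper (+y) side towards -y, at a height over 25 mm above the chest
- bolt (a joint): how far the bolt is drawn back, m: 0 to 0.0015 shut in the keeper (start), 0.0375 at its end stop; about 2 N of friction. With the catch up a tooth in a notch blocks it (2 mm of play). A second notch meets the tooth when the bolt is back 0.033 or more: only there, or shut, can the bar come up fully
- catch (a joint): how far the release bar is pressed down, m: 0 up, 0.010 at its firm stop. The spring pushes up with 2.5 N when up, 7 N at the stop. The bolt is free when it is more than 0.006 down; let go with the bolt half way, it rises only to 0.006 and rubs under the bolt
- spool: small wooden ribbon spool standing upright on the chest's fixed board behind the keeper, 52 mm across, 42 mm high; origin at the centre of its underside; leave alone
- bead_jar: glass jar with a metal cap, 68 mm across, 90 mm high, standing on the table to the right of the chest; origin at the centre of its underside; leave alone
- glue_gun: orange hot-glue gun lying on its side on the table to the left of the chest, about 115 mm body, 105 mm handle, 40 mm high; origin under the middle of the barrel; leave alone

How it is judged:
By the outcome, as a careful person would: the job done as asked, in the order asked, and still so for the second after the job is handed in, with the robot touching nothing.
It also fails if it takes over 43 s, if anything falls off the work surface, if the arm or the gripper's body presses on something with over 40 N, if the wrist force passes 120 N, or if a joint passes its speed limit or range.

ROBOT

A 6-joint arm with a two-finger parallel gripper is mounted at the origin on the work surface. World frame = base frame: x ahead of the robot, y to its left, z up, the work surface at z = 0. Lengths are in mm, angles in rad, forces in N, time in s.
With the tool pointing down it reaches from about 425 to 925 mm from the base axis. Payload 12.5 kg.
Tool frame: the origin (TCP) lies at the very end of the fingers, on their centre line; the grasp point (between the pads) lies ctrl.hold_point_z behind it (ctrl.hold_point_z is the distance from the TCP to the grasp point, in mm); z points along the fingers, y is the line along which they close (so a half turn about z gives the same grasp; the last joint's range is limited). The gripper opens to 85 mm and grips with 20 to 120 N. Pads are 22 mm wide; open, the fingers measure 114 mm over their backs; the gripper's body (76 mm by 85 mm) begins 54 mm behind the grasp point. The pads swing forward as they close: fully open they stand 13 mm farther back than shut.
Start: joints at [1.027, 0.491, 1.559, -0, 1.092, -0.106], TCP at [264.955, 566.081, 199.727] pointing down, gripper open.
Joint ranges: [-3.1, 3.1], [-0.84, 2.19], [0.05, 2.79], [-1.13, 4.28], [0.06, 2.93], [-2.69, 2.69]. Speed limits (rad/s): [2.22, 2.22, 2.79, 3.14, 3.14, 3.14].

INTERFACE

Orientations are given as a 3x3 rotation matrix whose columns are the frame's x, y, z axes.
In Python, from rig import telemetry, snapshot, ctrl gives the robot as it stands.
- The arm moves only by the shell command python3 -m jog 'ROWS' [OPENING]. ROWS is JSON, a list of rows, each a list of 4 numbers: the shift along the tool's x, y, z in mm, then the turn about the tool's z in degrees. In form: [[dx, dy, dz, turn], ...]. A call has 1 to 12 rows; each row is the pose to reach, as a shift and turn from the pose commanded when the call began, along the tool's axes at that moment; what a row does not reach only later rows make up. A row lasts 1/8 s, in which the tool goes at most 62.5 mm and 10.7 degrees, less where a joint would pass 70% of its speed; a pose out of reach is approached as far as the arm can. A call with a gripper value outside its range is refused whole. OPENING is the opening, from 0 (shut) to 1 (fully open), set as the call begins (- or left out, the last holds). The fingers move at their own pace and stop on an object; the grip force is fixed at half the most. Time passes only in rows, so rows that repeat a pose let the fingers close. It gives the time, the measured TCP pose, the force, the opening and the grip force at its end, in the units of the state.
- telemetry.get_obs(): the state, without advancing time (a new reading comes with each control period).
- snapshot(name): name is "side" or "top"; returns a dict with "color" (420x560x3 uint8, red, green, blue), "camera_matrix" (3x3 intrinsics, pixels), "k1" (the pictures are not rectified: a ray, as slopes to the right and down, at radius r is drawn at 1 + k1 r^2 times it, then the intrinsics apply), "R" (3x3) and "t" (3): a world point X has camera coordinates R X + t. Camera axes: x right, y down, z forward; pixel columns grow to the right and rows downward; lengths in mm; the calibration is good to about 2 mm. A picture is of the moment at which its call begins. There is no depth.
- ctrl.job_done(): hands the job in; it is judged then, once.
The state is a dict: "clock": time; "joint_pos": joint angles; "dq": joint speeds; "joint_torque": joint torques, N m; "tool_pos": TCP position; "eef_rot": TCP orientation; "force": force on the tool from outside, world axes, zero at the start; "torque": the same for the moment, N m; "opening": finger opening in mm; "grip_force": force on a finger pad.
Only numpy, scipy, OpenCV 4.12 (cv2) and the standard library are available. Lean on these libraries where they do the work, as an engineer would, in place of code of your own. Each camera call takes 0.05 s, during which the arm holds its last target. There are 200 camera calls.

## Working session

There is one attempt and no reset: what is moved stays moved. The work goes in short steps, Python scripts to look and compute and a shell command to move; the robot and the scene stay as the last step left them, time stands still between calls to the robot, and variables do not carry over. Pictures are saved under pics/ and viewed, at most 10 in all, crops included, and the job is handed in when it is done.

```bash
mkdir -p pics; cat > h.py <<'E'
import numpy as np, cv2
from rig import telemetry, snapshot, ctrl
def save(cam,name):
    s=snapshot(cam); cv2.imwrite(f'pics/{name}.png',s['color'][:,:,::-1])
    np.savez(f'pics/{name}.npz',**{k:s[k] for k in('color','camera_matrix','k1','R','t')}); return s
def ray(s,u,v):
    K=np.array(s['camera_matrix']);d=np.array([float(s['k1']),0,0,0,0])
    p=cv2.undistortPoints(np.array([[[u,v]]],float),K,d)[0,0]
    R=np.array(s['R']);return -R.T@np.array(s['t']), R.T@np.array([p[0],p[1],1])
def atz(s,u,v,z):
    c,d=ray(s,u,v);return c+d*(z-c[2])/d[2]
def proj(s,X):
    R=np.array(s['R']);K=np.array(s['camera_matrix'])
    return cv2.projectPoints(np.array(X,float).reshape(-1,1,3),cv2.Rodrigues(R)[0],np.array(s['t'],float),K,np.array([float(s['k1']),0,0,0,0]))[0].reshape(-1,2)
E
python3 - <<'E'
from h import *
for c in('top','side'):
    s=save(c,c+'0');print(c,ray(s,280,210),s['k1'])
print(telemetry.get_obs(),ctrl.hold_point_z)
E
```

```text
top (array([ 390.74935101,   38.8862056 , 1090.12692008]), array([ 0.19500548,  0.01577006, -0.98070598])) -0.13325362089333564
side (array([ 161.54429686, -478.85651198,  689.99502617]), array([ 0.46946506,  0.58299763, -0.66363007])) -0.09096897151779368
{'clock': 0.1, 'joint_pos': array([ 1.02738222e+00,  4.91513231e-01,  1.55940387e+00,  2.82427884e-05,
        1.09174338e+00, -1.05566779e-01]), 'dq': array([ 0.00067054, -0.00125232, -0.00269947, -0.00055969, -0.00064503,
        0.00033205]), 'joint_torque': array([ 1.82749554e-03, -6.19451880e+01, -2.62017041e+01, -9.85049337e-05,
        3.01575834e-03, -5.61048211e-06]), 'tool_pos': array([264.8188681 , 565.84870931, 199.1722467 ]), 'eef_rot': array([[-9.05660911e-01,  4.24002342e-01, -5.73588062e-04],
       [ 4.24002708e-01,  9.05660473e-01, -9.01050264e-04],
       [ 1.37428613e-04, -1.05924889e-03, -9.99999430e-01]]), 'force': array([-0.04278098,  0.69418748,  0.49485703]), 'torque': array([-0.00866209, -0.01748349, -0.05103389]), 'grip_force': 0.0, 'opening': 85.21381477743707} 18.700000000000003
```

View pics/top0.png

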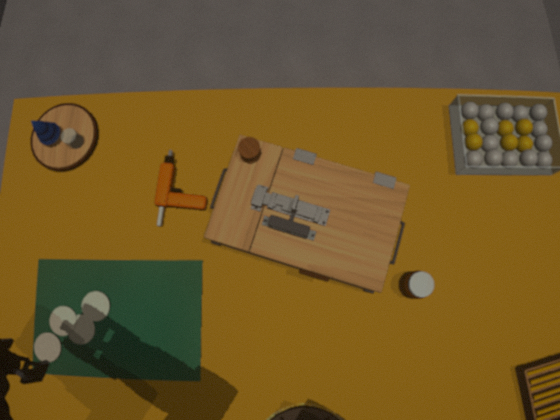

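View pics/side0.png

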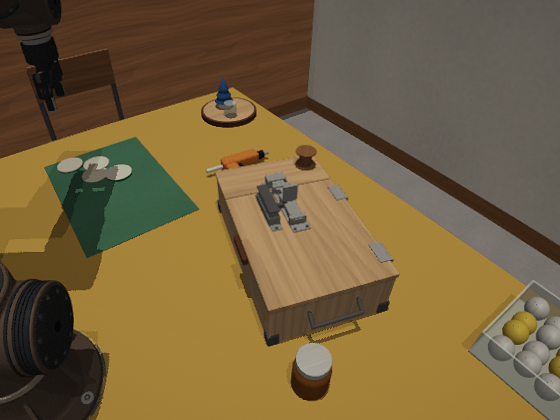

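The top view shows the chest around (307,212), with the keeper at about (261,197), the bar at (289,227) and the tab at about (295,204). The spool is at (249,150). I'll enlarge both views.

```bash
python3 - <<'E'
import cv2,numpy as np
a=cv2.imread('pics/top0.png')[170:250,235:345]; b=cv2.imread('pics/side0.png')[160:250,230:340]
f=lambda i:cv2.convertScaleAbs(cv2.resize(i,(770,int(i.shape[0]*7)),interpolation=cv2.INTER_CUBIC),alpha=1.6)
cv2.imwrite('pics/ca.png',f(a));cv2.imwrite('pics/cb.png',f(b)[:600])
E
```

```text
(no output)
```

View pics/ca.png

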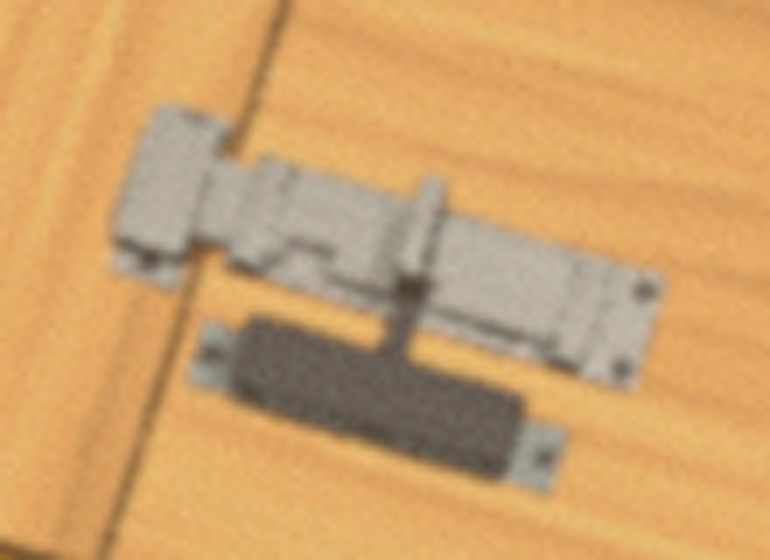

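View pics/cb.png

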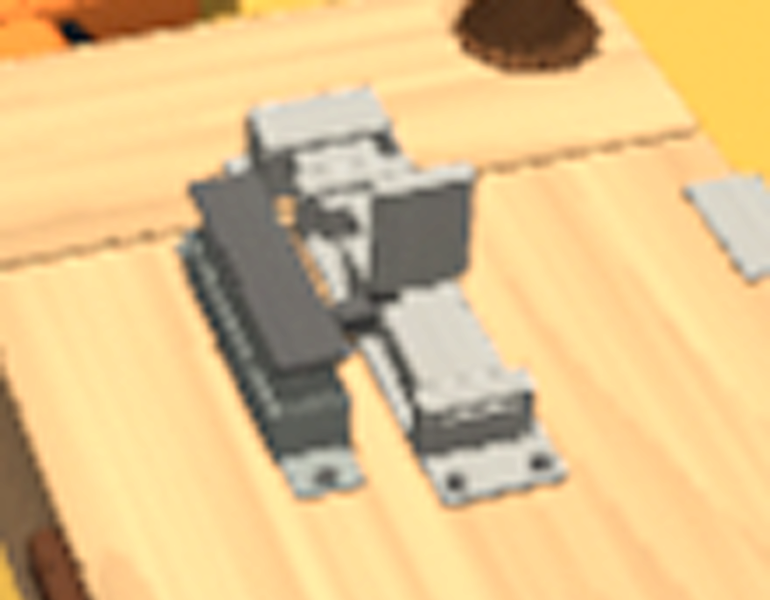

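The crops are clear. The bar corners, tab top and keeper roof can all be picked out in both, so I'll fit the bolt_plate pose to them.

```bash
cat >> h.py <<'E'
def world(p,P):
    x,y,a=p; P=np.atleast_2d(np.array(P,float)); c,s=np.cos(a),np.sin(a)
    return np.c_[x+c*P[:,0]-s*P[:,1], y+s*P[:,0]+c*P[:,1], 120+P[:,2]]
E
python3 - <<'E'
from h import *
from scipy.optimize import least_squares
T=np.load('pics/top0.npz');S=np.load('pics/side0.npz')
F=[(T,235,170,[(( -60,46,40),(235,400)),((-60,-46,40),(500,480)),((-36,-46,40),(525,395)),((-36,46,40),(245,318)),
 ((22,98,23),(160,103)),((22,74,23),(232,122)),((-22,74,23),(187,250)),((-22,98,23),(115,237)),((18,2,60),(432,178))]),
 (S,230,160,[((-36,-46,40),(350,347)),((-60,-46,40),(275,368)),((-60,46,40),(190,185)),((-14,-2,60),(372,192)),((18,-2,60),(472,172))])]
def res(p):
    r=[]
    for s,u0,v0,L in F:
        q=proj(s,world(p,[l[0] for l in L])); m=np.array([[(l[1][0]+.5)/7-.5+u0,(l[1][1]+.5)/7-.5+v0] for l in L]); r.append(q-m)
    return np.vstack(r)
o=least_squares(lambda p:res(p).ravel(),[580,40,-.25],loss='soft_l1')
p=o.x;print(p,np.degrees(p[2]));print(res(p).round(1))
np.save('p.npy',p)
print(world(p,[(-48,0,40),(2,2,60),(0,86,23)]).round(1))
s=T
print('spool top',atz(s,249,150,160))
E
```

```text
[ 5.85686001e+02  2.01091287e+01 -3.26691711e-01] -18.71805624818316
[[-1.4 -2.2]
 [ 0.8 -0.5]
 [ 0.6  1.2]
 [ 0.7 -0.8]
 [-0.3  0.5]
 [-0.6  0.9]
 [-0.5  0.7]
 [-0.3 -0.7]
 [ 0.9  0.5]
 [ 0.2  0.4]
 [-0.5 -0.3]
 [-0.9 -1.3]
 [ 0.6 -0.1]
 [ 0.7  0.1]]
[[540.2  35.5 160. ]
 [588.2  21.4 180. ]
 [613.3 101.6 143. ]]
spool top [715.35248685 123.70660069 160.        ]
```

```bash
python3 - <<'E'
from h import *
from scipy.optimize import least_squares
T=np.load('pics/top0.npz');S=np.load('pics/side0.npz')
F=[(T,235,170,[((-36,-46,40),(527,395)),((-36,46,40),(248,316)),
 ((22,98,23),(160,103)),((22,74,23),(232,122)),((18,2,60),(428,176)),((18,-2-4+4,60),(446,180))]),
 (S,230,160,[((-36,-46,40),(350,347)),((-60,-46,40),(275,368)),((-14,-2,60),(372,192)),((18,-2,60),(472,172)),((22,74,23),(390,125))])]
F[0][2][4]=((18,6,60),(422,176)); F[0][2][5]=((18,-2,60),(446,180))
def res(p):
    r=[]
    for s,u0,v0,L in F:
        q=proj(s,world(p,[l[0] for l in L])); m=np.array([[(l[1][0]+.5)/7-.5+u0,(l[1][1]+.5)/7-.5+v0] for l in L]); r.append(q-m)
    return np.vstack(r)
o=least_squares(lambda p:res(p).ravel(),[580,40,-.25],loss='soft_l1')
p=o.x;print(p,np.degrees(p[2]));print(res(p).round(1))
np.save('p.npy',p)
print(world(p,[(-48,0,40),(2,2,60),(0,86,23)]).round(1))
im=T['color'][:,:,::-1].copy()[170:250,235:345];im=cv2.convertScaleAbs(cv2.resize(im,None,fx=7,fy=7,interpolation=cv2.INTER_CUBIC),alpha=1.6)
im2=S['color'][:,:,::-1].copy()[160:250,230:340];im2=cv2.convertScaleAbs(cv2.resize(im2,None,fx=7,fy=7,interpolation=cv2.INTER_CUBIC),alpha=1.3)
for s,I,u0,v0 in((T,im,235,170),(S,im2,230,160)):
  for B in([(-60,46,40),(-36,46,40),(-36,-46,40),(-60,-46,40)],[(-14,-2,60),(18,-2,60),(18,6,60),(-14,6,60)],[(-22,74,23),(22,74,23),(22,98,23),(-22,98,23)]):
    q=((proj(s,world(p,B))-[u0,v0]+.5)*7-.5).astype(np.int32);cv2.polylines(I,[q],True,(0,0,255),1)
cv2.imwrite('pics/ov.png',cv2.resize(np.hstack([im[:560],im2[:560]]),(800,291)))
print(telemetry.get_obs()['joint_pos'])
E
```

```text
Traceback (most recent call last):
TypeError: 'int' object does not support item assignment
```

```bash
cat > fit.py <<'E'
from h import *
from scipy.optimize import least_squares
T=np.load('pics/top0.npz');S=np.load('pics/side0.npz')
F=[(T,235,170,[((-36,-46,40),(527,395)),((-36,46,40),(248,316)),
 ((22,98,23),(160,103)),((22,74,23),(232,122)),((18,6,60),(422,176)),((18,-2,60),(446,180))]),
 (S,230,160,[((-36,-46,40),(350,347)),((-60,-46,40),(275,368)),((-14,-2,60),(372,192)),((18,-2,60),(472,172)),((22,74,23),(390,125))])]
def res(p):
    r=[]
    for s,u0,v0,L in F:
        q=proj(s,world(p,[l[0] for l in L])); m=np.array([[(l[1][0]+.5)/7-.5+u0,(l[1][1]+.5)/7-.5+v0] for l in L]); r.append(q-m)
    return np.vstack(r)
o=least_squares(lambda p:res(p).ravel(),[580,40,-.25],loss='soft_l1')
p=o.x;print(p,np.degrees(p[2]));print(res(p).round(1).tolist())
np.save('p.npy',p)
print(world(p,[(-48,0,40),(2,2,60),(0,86,23)]).round(1))
im=T['color'][:,:,::-1].copy()[170:250,235:345];im=cv2.convertScaleAbs(cv2.resize(im,None,fx=7,fy=7,interpolation=cv2.INTER_CUBIC),alpha=1.6)
im2=S['color'][:,:,::-1].copy()[160:240,230:340];im2=cv2.convertScaleAbs(cv2.resize(im2,None,fx=7,fy=7,interpolation=cv2.INTER_CUBIC),alpha=1.3)
for s,I,u0,v0 in((T,im,235,170),(S,im2,230,160)):
  for B in([(-60,46,40),(-36,46,40),(-36,-46,40),(-60,-46,40)],[(-14,-2,60),(18,-2,60),(18,6,60),(-14,6,60)],[(-22,74,23),(22,74,23),(22,98,23),(-22,98,23)]):
    q=((proj(s,world(p,B))-[u0,v0]+.5)*7-.5).astype(np.int32);cv2.polylines(I,[q],True,(0,0,255),1)
cv2.imwrite('pics/ov.png',cv2.resize(np.vstack([im,im2]),(578,840))[:, :] if 0 else cv2.resize(np.hstack([im,im2]),(800,291)))
E
python3 fit.py
```

```text
[ 5.86116726e+02  2.07545763e+01 -3.22380192e-01] -18.47102438526018
[[0.2, 1.0], [0.0, -0.6], [-0.7, 0.4], [-1.0, 0.9], [0.2, 0.1], [0.3, 0.6], [0.3, 0.2], [-0.3, -0.5], [0.6, -0.3], [0.7, -0.1], [1.4, -0.4]]
[[540.6  36.  160. ]
 [588.6  22.  180. ]
 [613.4 102.3 143. ]]
```

View pics/ov.png

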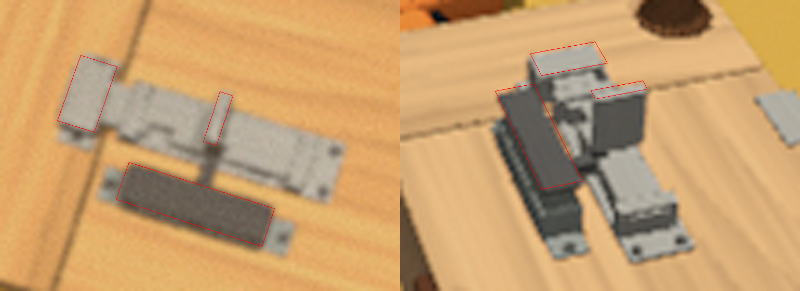

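The overlay fits to within about 3 mm, but the yaw looks 1–2° too steep, so I'll use -17°. Plan: tool y along the plate's x, opening about 40 mm, one tip over the bar and the other on the +y side of the tab.

```bash
cat >> h.py <<'E'
def shift(P,p=None,rot=None):  # plate-frame TCP target (z above chest) -> tool shift, turn
    p=np.load('p.npy') if p is None else p
    o=telemetry.get_obs(); R=o['eef_rot']; d=R.T@(world(p,P)[0]-o['tool_pos'])
    yw=np.degrees(np.arctan2(R[1,1],R[0,1])); c=np.load('p.npy')
    return d.round(1), round(float(yw-np.degrees(p[2])),1)
E
python3 - <<'E'
from h import *
from scipy.optimize import least_squares
exec(open('fit.py').read().split("o=least")[0])
a=np.radians(-17)
o=least_squares(lambda q:res([q[0],q[1],a]).ravel(),[580,40],loss='soft_l1');p=np.array([*o.x,a]);np.save('p.npy',p)
print(p,res(p).round(1).tolist());print(shift((-23,24,130)))
E
```

```text
[ 5.86242105e+02  2.10215647e+01 -2.96705973e-01] [[0.6, 0.6], [0.1, 0.0], [-1.4, 1.3], [-1.6, 1.5], [-0.1, 0.0], [-0.0, 0.5], [0.9, 0.3], [0.4, -0.2], [0.7, -0.3], [0.6, -0.3], [0.5, -0.5]]
(array([-496. , -336.7,  -50.5]), 81.9)
```

```bash
python3 -m jog '[[-40,-27,-45,7],[-86,-58,-50,15],[-132,-90,-50,22],[-178,-121,-50,30],[-224,-152,-50,37],[-270,-183,-50,45],[-316,-214,-50,52],[-362,-246,-50,60],[-408,-277,-50,67],[-454,-308,-50,75],[-496,-337,-50,82],[-496,-337,-50,82]]' 0.47
python3 - <<'E'
from h import *
S=save('side','side1');T=save('top','top1')
print(shift((-23,24,130)),telemetry.get_obs()['clock'])
f=lambda s,r,c:cv2.convertScaleAbs(cv2.resize(s['color'][r:r+100,c:c+80,::-1],(400,500),interpolation=cv2.INTER_CUBIC),alpha=1.4)
cv2.imwrite('pics/c1.png',np.hstack([f(T,150,250),f(S,140,240)]))
E
```

```text
clock: 1.6
tool_pos: [572.4, 47.8, 248.9]
eef_rot: [[0.299, 0.954, -0.001], [0.954, -0.299, -0.0], [-0.0, -0.001, -1.0]]
force: [-0.1, 0.3, -0.6]
opening: 40.0
grip_force: 0.0
(array([ 0.4,  0.1, -0.8]), -0.1) 1.7
```

View pics/c1.png

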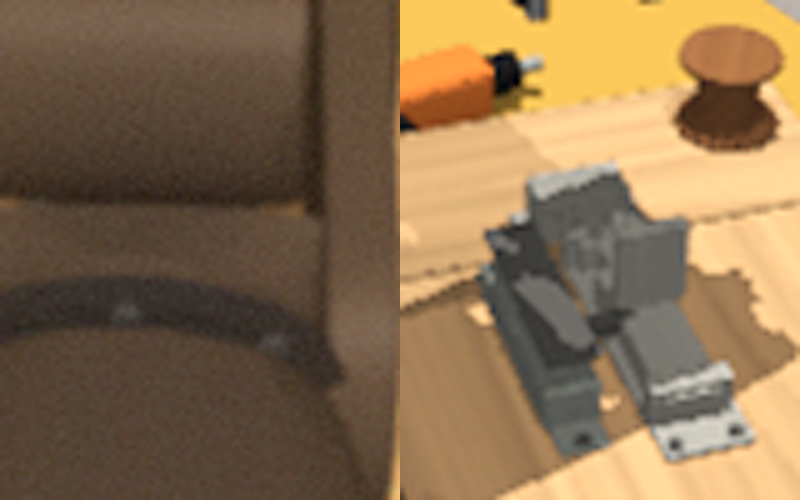

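The side view shows the bolt clear beneath the tool. The top view is now blocked by the arm. I'll go down to just above the bar and take a side look.

```bash
python3 -m jog '[[0,0,30,0],[0,0,60,0],[0,0,80,0],[0,0,82,0],[0,0,82,0]]'
python3 - <<'E'
from h import *
S=save('side','side2')
print(shift((-23,24,47)))
f=lambda s,r,c:cv2.convertScaleAbs(cv2.resize(s['color'][r:r+90,c:c+120,::-1],(800,600),interpolation=cv2.INTER_CUBIC),alpha=1.4)
cv2.imwrite('pics/c2.png',f(S,140,230))
E
```

```text
clock: 2.33
tool_pos: [571.4, 51.3, 168.4]
eef_rot: [[0.293, 0.956, 0.001], [0.956, -0.293, 0.0], [0.0, 0.001, -1.0]]
force: [1.3, 0.7, 0.8]
opening: 40.7
grip_force: 0.0
(array([-0.5, -0.1,  1.7]), -0.0)
```

View pics/c2.png

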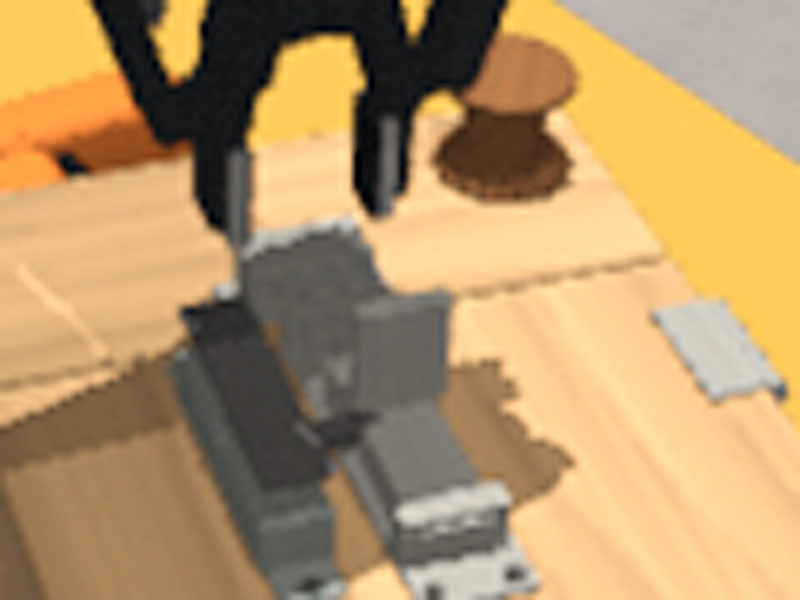

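The tips appear at crop (225,245) and (380,215), higher than the bar at this TCP height. I'll work out their height from where the rays meet the fingers' plane.

```bash
python3 - <<'E'
from h import *
p=np.load('p.npy');S=np.load('pics/side2.npz')
for u,v in((225,245),(380,215)):
    c,d=ray(S,230+u*.15,140+v*.15)
    ex=np.array([np.cos(p[2]),np.sin(p[2]),0]);ey=np.array([-ex[1],ex[0],0]);o=np.array([p[0],p[1],120])
    for Y in(13,24):
        t=(Y-(c-o)@ey)/(d@ey);X=c+t*d-o;print(Y,(X@ex).round(1),X[2].round(1))
E
```

```text
13 -52.2 84.1
24 -48.4 75.4
13 -1.2 83.9
24 3.4 75.3
```

```bash
python3 - <<'E'
from h import *
S0=np.load('pics/side0.npz');S=np.load('pics/side2.npz')
print('start tcp',proj(S0,[[264.8,565.8,199.2]]), 'now', proj(S,[[571.4,51.3,168.4]]), (proj(S,[[571.4,51.3,168.4]])-[230,140])/.15)
c=lambda s,r,q:cv2.convertScaleAbs(cv2.resize(s['color'][r:r+75,q:q+50,::-1],(400,600),interpolation=cv2.INTER_CUBIC),alpha=1.6)
cv2.imwrite('pics/c3.png',np.hstack([c(S0,60,25),c(S,130,250)]))
E
```

```text
start tcp [[ 62.68340496 118.13764758]] now [[274.84709548 184.48931102]] [[298.98063654 296.5954068 ]]
```

View pics/c3.png

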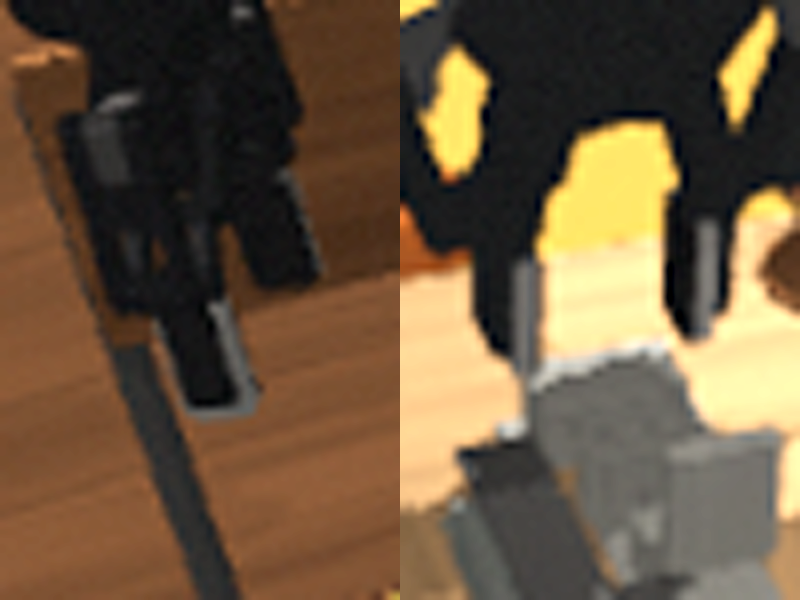

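The finger ends appear 25–35 mm behind the reported TCP, even after allowing for the pad swing. I won't rely on that, and will feel for the bar by force instead. The height stays clear of everything else until contact.

```bash
for i in 1; do python3 -m jog '[[0,0,4,0],[0,0,8,0],[0,0,8,0],[0,0,8,0]]'|grep -E 'tool_pos|force'; done
```

```text
tool_pos: [571.3, 50.5, 159.7]
force: [-0.7, -0.2, 0.6]
grip_force: 0.0
```

```bash
python3 -m jog '[[0,0,3,0],[0,0,5,0],[0,0,5,0],[0,0,5,0]]'|grep -E 'tool_pos|force'; python3 - <<'E'
from h import *
o=[telemetry.get_obs()['force'] for _ in range(3)];print(o)
S=save('side','side3')
f=lambda s,r,c:cv2.convertScaleAbs(cv2.resize(s['color'][r:r+60,c:c+80,::-1],(800,600),interpolation=cv2.INTER_CUBIC),alpha=1.8)
cv2.imwrite('pics/c4.png',f(S,150,245))
E
```

```text
tool_pos: [571.3, 50.6, 154.7]
force: [-0.3, -0.8, 0.2]
grip_force: 0.0
[array([-0.28278386, -0.83749358,  0.16518745]), array([-0.28278386, -0.83749358,  0.16518745]), array([-0.28278386, -0.83749358,  0.16518745])]
```

View pics/c4.png

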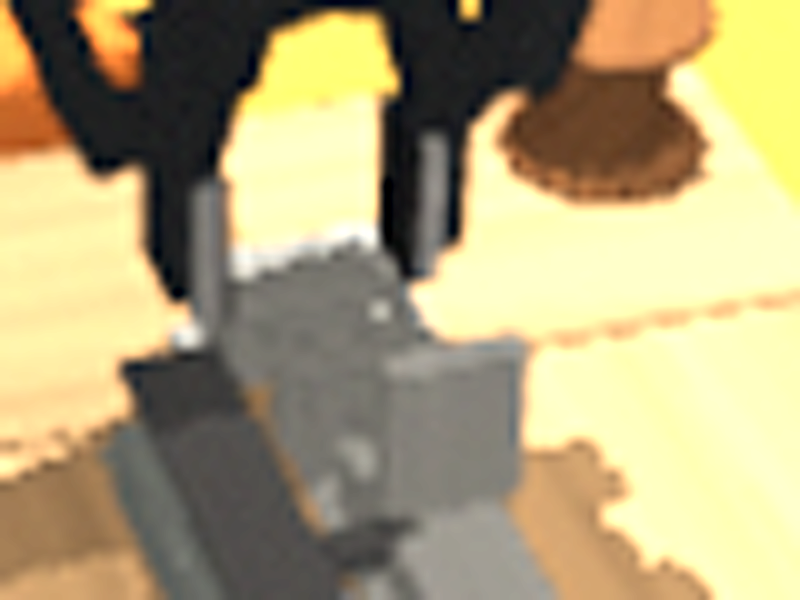

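Contact hasn't happened yet. The left tip ends at about (205,345) in the crop and the right tip at about (425,275).

```bash
python3 - <<'E'
from h import *
p=np.load('p.npy');S=np.load('pics/side3.npz')
pts=[(-50,13,40),(-50,24,40),(-50,46,40),(4,13,40),(4,13,60),(4,24,60),(4,13,70),(4,35,40),(4,35,60),(4,45,45),(-50,45,45)]
for a,b in zip(pts,(proj(S,world(p,pts))-[245,150])*10):print(a,b.round())
T=np.load('pics/top0.npz');print(proj(T,[[264.8,565.8,199.2],[264.8,565.8,230],[264.8+.424*50,565.8+.906*50,225],[264.8-.424*50,565.8-.906*50,225]]))
I=T['color'][320:420,0:75,::-1];cv2.imwrite('pics/c5.png',cv2.convertScaleAbs(cv2.resize(I,(450,600),interpolation=cv2.INTER_CUBIC),alpha=2.5))
E
```

```text
(-50, 13, 40) [196. 433.]
(-50, 24, 40) [180. 402.]
(-50, 46, 40) [148. 342.]
(4, 13, 40) [434. 383.]
(4, 13, 60) [438. 309.]
(4, 24, 60) [420. 280.]
(4, 13, 70) [440. 272.]
(4, 35, 40) [398. 324.]
(4, 35, 60) [401. 250.]
(4, 45, 45) [382. 280.]
(-50, 45, 45) [149. 326.]
[[ 39.87082522 351.3880118 ]
 [ 31.95915897 352.98719418]
 [ 14.75298746 341.20687233]
 [ 52.50004853 364.37838945]]
```

```bash
python3 -m jog '[[0,0,3,0],[0,0,5,0],[0,0,5,0],[0,0,5,0]]'|grep -E 'tool_pos|force'
```

```text
tool_pos: [571.3, 50.6, 149.7]
force: [1.0, 0.1, -0.2]
grip_force: 0.0
```

The image fits a tip height of about 65 mm above the chest, which is about 30 mm behind the TCP. Contact should then come near TCP z≈130. I'll keep going down in small steps.

```bash
python3 -m jog '[[0,0,4,0],[0,0,8,0],[0,0,8,0],[0,0,8,0]]'|grep -E 'tool_pos|force'
```

```text
tool_pos: [571.3, 50.6, 141.7]
force: [-0.5, 0.0, 0.0]
grip_force: 0.0
```

```bash
python3 -m jog '[[0,0,3,0],[0,0,5,0],[0,0,5,0],[0,0,5,0]]'|grep -E 'tool_pos|force'
```

```text
tool_pos: [571.3, 50.6, 136.7]
force: [0.1, -0.6, -0.2]
grip_force: 0.0
```

```bash
python3 -m jog '[[0,0,2,0],[0,0,4,0],[0,0,4,0],[0,0,4,0]]'|grep -E 'tool_pos|force'; python3 - <<'E'
from h import *
S=save('side','side4')
f=lambda s,r,c:cv2.convertScaleAbs(cv2.resize(s['color'][r:r+60,c:c+80,::-1],(800,600),interpolation=cv2.INTER_CUBIC),alpha=1.8)
cv2.imwrite('pics/c6.png',f(S,150,245))
E
```

```text
tool_pos: [571.3, 50.6, 132.7]
force: [-1.0, -0.3, -0.3]
grip_force: 0.0
```

View pics/c6.png

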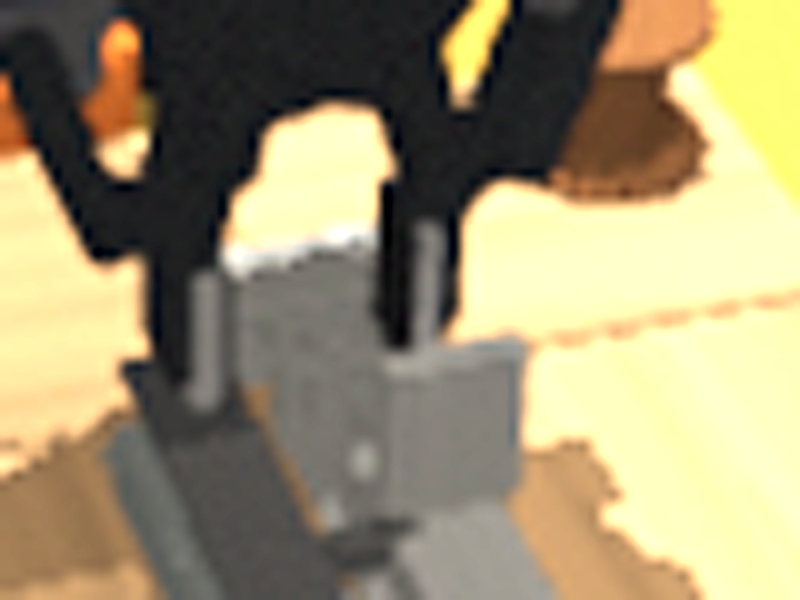

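The left tip (205,410) is just above the bar, and the right tip is behind the tab on its keeper side, x within the tab. Now 2–3 mm steps, watching the force.

```bash
python3 -m jog '[[0,0,2,0],[0,0,3,0],[0,0,3,0],[0,0,3,0]]'|grep -E 'tool_pos|force:'
```

```text
tool_pos: [571.3, 50.6, 129.7]
force: [-0.8, 0.0, 0.0]
grip_force: 0.0
```

```bash
python3 -m jog '[[0,0,2,0],[0,0,3,0],[0,0,3,0],[0,0,3,0]]'|grep -E 'tool_pos|force:'
```

```text
tool_pos: [571.3, 50.6, 126.9]
force: [-2.3, 0.2, 3.2]
grip_force: 1.3
```

```bash
python3 -m jog '[[0,0,1,0],[0,0,2,0],[0,0,2,0],[0,0,2,0]]'|grep -E 'tool_pos|force:'
```

```text
tool_pos: [571.3, 50.6, 124.7]
force: [-1.4, 0.4, 3.6]
grip_force: 1.8
```

```bash
python3 -m jog '[[0,0,1,0],[0,0,2,0],[0,0,2,0],[0,0,2,0]]'|grep -E 'tool_pos|force:'
```

```text
tool_pos: [571.3, 50.6, 122.7]
force: [-1.7, 1.0, 3.8]
grip_force: 2.2
```

Contact at z≈128, so the stop should be near 118.

```bash
python3 -m jog '[[0,0,2,0],[0,0,3,0],[0,0,3,0],[0,0,3,0]]'|grep -E 'tool_pos|force:'
```

```text
tool_pos: [571.3, 50.6, 119.7]
force: [-2.3, 1.2, 5.1]
grip_force: 2.9
```

```bash
python3 -m jog '[[0,0,1,0],[0,0,2,0],[0,0,2,0],[0,0,2,0]]'|grep -E 'tool_pos|force:'
```

```text
tool_pos: [571.3, 50.6, 117.8]
force: [-2.4, 0.6, 6.1]
grip_force: 3.3
```

```bash
python3 -m jog '[[0,0,1,0],[0,0,1,0],[0,0,1,0]]'|grep -E 'tool_pos|force:'
```

```text
tool_pos: [571.3, 50.6, 116.8]
force: [-2.3, 1.4, 6.9]
grip_force: 3.5
```

```bash
python3 -m jog '[[0,0,1,0],[0,0,1,0],[0,0,1,0]]'|grep -E 'clock|tool_pos|force:'
```

```text
clock: 9.22
tool_pos: [571.3, 50.7, 116.6]
force: [-5.4, 0.7, 15.4]
grip_force: 7.6
```

```bash
python3 -m jog '[[0,0,1,0],[0,0,1,0],[0,0,1,0]]'|grep -E 'clock|tool_pos|force:|opening'
```

```text
clock: 9.6
tool_pos: [571.4, 50.7, 116.4]
force: [-7.2, 1.8, 24.1]
opening: 39.9
grip_force: 11.8
```

The bar is firmly on its stop at 24 N. Now I'll push along -tool x.

```bash
python3 -m jog '[[-1,0,0,0],[-3,0,0,0],[-5,0,0,0],[-7,0,0,0],[-9,0,0,0],[-11,0,0,0],[-13,0,0,0],[-15,0,0,0],[-17,0,0,0],[-19,0,0,0],[-20,0,0,0],[-20,0,0,0]]'|grep -E 'clock|tool_pos|force:|opening'; python3 -c "
from h import *
save('side','s5')"
```

```text
clock: 11.1
tool_pos: [567.7, 33.2, 116.6]
force: [4.0, 14.5, 18.5]
opening: 40.2
grip_force: 9.4
```

```bash
python3 -m jog '[[-2,0,0,0],[-4,0,0,0],[-6,0,0,0],[-8,0,0,0],[-10,0,0,0],[-12,0,0,0],[-14,0,0,0],[-15,0,0,0],[-15,0,0,0]]'|grep -E 'clock|tool_pos|force:|opening'
```

```text
clock: 12.28
tool_pos: [563.1, 18.7, 116.6]
force: [2.5, 13.5, 19.3]
opening: 40.2
grip_force: 9.8
```

Sliding steadily at about 14 N. I'll carry on in smaller steps to the end stop.

```bash
python3 -m jog '[[-2,0,0,0],[-4,0,0,0],[-6,0,0,0],[-6,0,0,0]]'|grep -E 'clock|tool_pos|force:'
```

```text
clock: 12.78
tool_pos: [561.3, 12.9, 116.5]
force: [3.2, 13.9, 18.0]
grip_force: 9.4
```

```bash
python3 -m jog '[[-1,0,0,0],[-3,0,0,0],[-3,0,0,0]]'|grep -E 'clock|tool_pos|force:'
```

```text
clock: 13.15
tool_pos: [560.5, 10.0, 116.5]
force: [2.7, 13.3, 18.3]
grip_force: 9.6
```

```bash
python3 -m jog '[[-1,0,0,0],[-2,0,0,0],[-2,0,0,0]]'|grep -E 'clock|tool_pos|force:'
```

```text
clock: 13.52
tool_pos: [559.9, 8.2, 116.5]
force: [3.4, 14.6, 19.2]
grip_force: 11.6
```

```bash
python3 -m jog '[[-1,0,0,0],[-2,0,0,0],[-2,0,0,0]]'|grep -E 'clock|tool_pos|force:'
```

```text
clock: 13.9
tool_pos: [559.9, 8.0, 116.6]
force: [6.6, 27.8, 17.6]
grip_force: 18.5
```

```bash
python3 -m jog '[[-1,0,0,0],[-2,0,0,0],[-2,0,0,0]]'|grep -E 'clock|tool_pos|force:'
```

```text
clock: 14.28
tool_pos: [559.8, 7.8, 116.6]
force: [11.0, 41.6, 15.4]
grip_force: 25.3
```

The end stop is reached at 44.5 mm of travel, as predicted, with the bar still held down. Now I'll back off the tab by a few mm and lift straight up.

```bash
python3 -m jog '[[2,0,0,0],[4,0,0,0],[6,0,0,0],[8,0,0,0],[10,0,0,0],[10,0,0,0]]'|grep -E 'clock|tool_pos|force:'; python3 -m jog '[[10,0,-5,0],[10,0,-10,0],[10,0,-15,0]]' | grep -c clock
```

```text
clock: 15.02
tool_pos: [560.5, 10.5, 116.5]
force: [-5.5, -13.5, 22.0]
grip_force: 11.2
1
```

```bash
python3 -m jog '[[0,0,-20,0],[0,0,-50,0],[0,0,-80,0],[0,0,-110,0],[0,0,-140,0],[0,0,-140,0]]'|grep -E 'clock|tool_pos|force:'
python3 -m jog '[[0,-50,0,0],[0,-100,0,0],[0,-100,-20,0],[0,-100,-20,0]]'|grep -E 'clock|tool_pos|force:'
python3 - <<'E'
from h import *
p=np.load('p.npy');S=save('side','s6');S0=np.load('pics/side0.npz')
# template match of tab (near face) and bar vs start image, predicted shift
g=lambda s:cv2.cvtColor(s['color'],cv2.COLOR_RGB2GRAY).astype(np.float32)
def zncc(b,pts0,ptsn):
    # compare patch spanning pts0 in start with candidates
    pass
A,B=g(S0),g(S)
for d in(0,10,20,30,33,35,37.5,40):
    q0=proj(S0,world(p,[(-14,-2,60),(18,-2,60),(18,-2,30),(-14,-2,30)])).astype(np.float32)
    q1=proj(S,world(p,[(-14,-2-d,60),(18,-2-d,60),(18,-2-d,30),(-14,-2-d,30)])).astype(np.float32)
    sq=np.float32([[10,15],[50,15],[50,55],[10,55]])
    w=lambda I,q:cv2.warpPerspective(I,cv2.getPerspectiveTransform(q,sq),(60,65))
    a,b=w(A,q0),w(B,q1);print('tab',d,np.corrcoef(a.ravel(),b.ravel())[0,1].round(2))
for h in(0,3,6,8,10):
    P=lambda h:world(p,[(-60,46,40-h),(-36,46,40-h),(-36,-46,40-h),(-60,-46,40-h)])
    sq=np.float32([[15,15],[45,15],[45,105],[15,105]])
    a=cv2.warpPerspective(A,cv2.getPerspectiveTransform(proj(S0,P(0)).astype(np.float32),sq),(60,120));b=cv2.warpPerspective(B,cv2.getPerspectiveTransform(proj(S,P(h)).astype(np.float32),sq),(60,120))
    print('bar',h,np.corrcoef(a.ravel(),b.ravel())[0,1].round(2))
E
```

```text
clock: 16.15
tool_pos: [563.0, 21.9, 271.3]
force: [-0.1, -0.1, -0.5]
grip_force: 0.0
clock: 16.65
tool_pos: [467.0, 51.4, 289.9]
force: [0.2, 1.0, -0.5]
grip_force: 0.0
tab 0 0.02
tab 10 0.15
tab 20 0.37
tab 30 0.77
tab 33 0.9
tab 35 0.96
tab 37.5 0.97
tab 40 0.89
bar 0 0.95
bar 3 0.89
bar 6 0.78
bar 8 0.69
bar 10 0.62
```

The image comparison puts the tab about 36–37 mm back and the bar fully up. The gripper is clear at 16.7 s, so I'm handing in.

```bash
python3 -c "
from rig import ctrl
print(ctrl.job_done())"
```

```text
the job is handed in; nothing more can be done
None
```

I drew the bolt back to its end stop with the release bar held down throughout, then let the bar spring up; a before/after image comparison shows the tab about 36–37 mm back and the bar fully up, and the job was handed in at about 17 s with the gripper clear and the spool, jar and glue gun left alone (no verdict came back).

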